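Slide the vial block round the bench clutter and seat it in the loading bay

ROBOT

A 6-joint arm with a two-finger parallel gripper is mounted at the origin on the work surface. World frame = base frame: x ahead of the robot, y to its left, z up, the work surface at z = 0. Lengths are in m, angles in degrees, forces in N, time in s.
With the tool pointing down it reaches from about 0.325 to 0.875 m from the base axis. Payload 4.4 kg.
Tool frame: the origin (TCP) lies on the centre line of the jaws, within the pads' length; the fingertips stand 19 mm ahead of it and the grasp point (between the pads) is the TCP; z points along the fingers, y is the line along which they close (so a half turn about z gives the same grasp; the last joint's range is limited). The gripper opens to 85 mm and grips with 20 to 120 N. Pads are 22 mm wide; open, the fingers measure 114 mm over their backs; the gripper's body (76 mm by 85 mm) begins 54 mm behind the grasp point. The pads swing forward as they close: fully open they stand 13 mm farther back than shut.
Start: joints at [-75.774, 11.837, 88.321, -0, 79.842, -8.623], TCP at [0.223, -0.53, 0.25] pointing down, gripper open.
Joint ranges: [-156.59, 156.59], [-49.26, 127.26], [12.9, 141.05], [-63.56, 243.56], [4.71, 150.69], [-161.64, 161.64]. Speed limits (degrees/s): [159.86, 159.86, 180, 180, 180, 180].

INTERFACE

Orientations are given as [roll, pitch, yaw] about the fixed x, y, z axes, in that order (R = Rz(yaw) Ry(pitch) Rx(roll)).
In Python, from station import bot gives the robot as it stands. The module is installed in compiled form; this text tells all that it offers.
- The arm moves only by the tool drive_tool, never from a script. Its argument "increments" is a list that holds one entry, the list of rows, each a list of 7 numbers: the turn, a rotation vector about the tool's x, y, z in degrees, then the shift along the tool's x, y, z in cm, then the finger opening in cm, from 0 to 8.54. In form: [[[wx, wy, wz, tx, ty, tz, fingers], ...]]. A call has 1 to 8 rows; each row shifts and turns the commanded pose from where the row before left it, along the tool's axes as they then stand; what a row does not reach is not made up. A row lasts 1/10 s, in which the tool goes at most 50 mm and 8.59 degrees, less where a joint would pass 70% of its speed; a pose out of reach is approached as far as the arm can. A call is refused whole if a number of a shift passes 5 or a number of a turn 8.59, either way. A call with a gripper value outside its range is refused whole. The fingers move at their own pace and stop on an object; "squeeze" is the grip in N (left out, the last holds). Time passes only in rows, so rows that do not move let the fingers close. It gives the time, the measured TCP pose, the force, the opening and the grip force at its end, in the units of the state.
- bot.get_obs(): the state, without advancing time (a new reading comes with each control period).
- bot.camera(name): name is "scene" or "top" or "wrist"; returns the picture (384x512x3 uint8, red, green, blue); there is no depth.
- bot.camera_params(name): a dict with "fovy" (degrees; the focal length in pixels is half the picture's height over the tangent of half this angle, whatever the lens; pixels are square), "cx", "cy" (the principal point, pixels), "R" (3x3) and "t" (3): a world point X has camera coordinates R X + t; the wrist camera has in their place "T_tool_cam" (4x4, takes a point from camera to tool coordinates, whose origin is the TCP and whose axes are the flange's). Camera axes: x right, y down, z forward; pixel columns grow to the right and rows downward; lengths in m; the calibration is good to about 2 mm. A picture is of the moment at which its call begins: read the wrist's pose just before it. camera_params takes no time and is no camera call.
- bot.job_done(): hands the job in; it is judged then, once.
The state is a dict: "t": time; "joint_pos": joint angles; "qd": joint speeds; "tau": joint torques, N m; "tcp_pos": TCP position; "tcp_rot": TCP orientation; "contact_force": force on the tool from outside, world axes, zero at the start; "torque": the same for the moment, N m; "finger_gap": finger opening in m; "finger_force": force on a finger pad.
Only numpy, scipy, OpenCV 4.12 (cv2) and the standard library are available. Lean on these libraries where they do the work, as an engineer would, in place of code of your own. Each camera call takes 0.05 s, during which the arm holds its last target. There are 200 camera calls.

TASK

Slide the full metal vial block along the bench, flat on the bench all the way, round and between the vial rack, the tip box and the weight tray without anything touching those three, and on between the two guide rails of the loading bay. Keep pushing it in until you feel it meet the sprung end stop, press it on with about ten newtons more than it takes to slide it for a good second (never over eighteen on the stop), then back away and leave it home against the stop, with the other glassware undisturbed.

Things in the scene. Friction and masses are not known exactly. Their poses are not given: they have to be found in the camera images.
- block_center (a point): Centre, half-way up, of the loose aluminium vial block: 80 (x) by 100 (y) by 40 mm high, 0.4 to 0.85 kg, with fixed dark-capped vials on top up to 52 mm above the bench. Too wide to grip: push its flat sides about 20 mm above the bench, best with two spread fingertips. Sliding takes 1.5 to 7 N, more if pushed down. Its x axis starts within 0.25 rad of the bay's x and must end along it, x face first.
- bay: Loading bay: two fixed steel rails 14 mm high, 10 thick, inner faces 108 mm apart. Origin on the bench, on the midline at the mouth; +x leads in, +y left. Straight from x 0 to 85 mm; in front (x 0 to -29 mm) they flare to about 136 mm between the tips. Seated, the block's centre is at x 16 to 46 mm on the midline (set by the stop), its rear face near the mouth.
- stop: End stop: grey fixed bracket, origin at the foot of its near face, on the bay's midline 94 mm inside the mouth, same axes. In front of it a black plate, 70 mm wide, 10 to 32 mm high, faces the block, 10 to 38 mm nearer than the origin: set anew each time, not measured, find it by feel. It is sprung: 8 N per mm, 5 mm travel; it registers from 3 N, over 18 N damages it.
- rack: Fixed white vial rack, 60 (x) by 80 (y) mm, with vials up to 44 mm high; origin at the centre of its underside. Its axes are within 0.1 rad of the bay's. Must not be touched.
- tipbox: Fixed pipette tip box, 60 (x) by 80 (y) mm, 43 mm high, with a grey lid; its latch tab adds 2 mm at -x. Origin at the centre of its underside. Axes within 0.1 rad of the bay's. Must not be touched.
- tray: Fixed open steel tray with three brass weights, 60 (x) by 80 (y) mm, up to 30 mm high; origin at its underside's centre, axes within 0.1 rad of the bay's. Not to be touched. Rack, tip box and tray swap places: one right of the bay, one nearer the robot on the right, one left of the way in; the block starts further right and passes between the two on the right.
- bottle: Loose amber bottle, 64 mm wide, 130 mm high, origin at its underside; leave alone.
- beaker: Loose glass beaker, 60 mm wide, 70 mm high, origin at its underside; leave alone.
- dish: Loose glass dish with lid, 84 mm wide, 20 mm high, origin at its underside; leave alone.
Things that resemble listed ones, but are neither listed nor needed, are in the scene too. Leave any blue or purple look-alike of the part that bears block_center alone.

How it is judged (in metres and radians):
On the way, in this order (a step that is already met when the one before it is completed fails the run):
1. the block has been brought round in front of the bay, its centre on the bay's axis within 30 mm and still at least 35 mm in front of the mouth (y of block_center in the frame of bay between -0.03 and 0.03 m and x of block_center in the frame of bay between -0.2 and -0.035 m), for 0.05 s.
2. between the rails, the block is pressed on the stop plate with more than 3 N for half a second (contact force between block and stop above 3 N and x of block_center in the frame of bay above 0.01 m), for 0.5 s.
At the end, for the whole second after the job is handed in: The block stands on the bench between the rails (centre within 10 mm of the bay's axis, square within 0.12 rad, at least 10 mm inside the mouth), at rest, its front still resting against the stop plate (more than 0.2 N) (contact force between block and stop above 0.2 N and x of block_center in the frame of bay above 0.01 m and y of block_center in the frame of bay between -0.01 and 0.01 m and angle between the x axis of block_center and the x axis of bay, either way round below 0.12 rad and height (world z) of block_center below 0.024 m and linear speed of block below 0.01 m/s); the robot touches nothing.
It fails at once if the rack, the tip box or the weight tray is touched (over 0.5 N) (contact force between any of rack, tipbox, tray and anything else above 0.5 N).
It fails at once if the stop is pressed with more than 18 N (contact force between anything else and stop above 18 N).
It fails at once if the block is lifted or tipped off the bench (centre over 6 mm up, or over 0.12 rad) (height (world z) of block_center above 0.026 m or angle between block_center's own z axis and vertical above 0.12 rad).
It fails at once if the bottle, beaker or dish is moved more than 10 mm (distance of any of bottle, beaker, dish from where it was at the start of the episode above 0.01 m).
It also fails if it takes over 72 s, if anything falls off the work surface, if the arm or the gripper's body presses on something with over 40 N, if the wrist force passes 120 N, or if a joint passes its speed limit or range.

## Working session

There is one attempt and no reset: what is moved stays moved. The work goes in short steps, Python scripts to look and compute and a tool call to move; the robot and the scene stay as the last step left them, time stands still between calls to the robot, and variables do not carry over. Pictures are saved under pics/ and viewed, at most 10 in all, crops included, and the job is handed in when it is done.

Besides the shell and the picture viewer there is one more tool, called after ">>>" by a JSON object that holds its "method" and its "body". drive_tool: Moves the arm, as the interface text tells. Its arguments: {"type":"object","properties":{"increments":{"type":"array"},"squeeze":{"type":"number"}},"required":["increments"]}

```bash
mkdir -p pics; python3 - <<'E'
from station import bot
import cv2,numpy as np
o=bot.get_obs();print(o)
for n in("top","scene"):
    im=bot.camera(n);cv2.imwrite(f"pics/{n}0.png",im[:,:,::-1]);p=bot.camera_params(n);print(n,p)
    cv2.imwrite(f"pics/{n}0b.png",cv2.resize(im[:,:,::-1],(800,600),interpolation=cv2.INTER_CUBIC))
print(bot.camera_params("wrist"))
E
```

```text
{'t': 0.0, 'joint_pos': array([-7.57736547e+01,  1.18844429e+01,  8.84055023e+01, -3.03236088e-03,
        7.98418270e+01, -8.62222716e+00]), 'qd': array([ 0.08888664, -0.0603704 ,  0.02931845, -0.01894711,  0.00371245,
       -0.02310912]), 'tau': array([-1.07857970e-03, -3.83035612e+01, -2.91597962e+01, -4.44729212e-04,
        1.05754472e-02, -1.10134783e-05]), 'tcp_pos': array([ 0.22307383, -0.52918218,  0.24911798]), 'tcp_rot': array([-1.79869270e+02, -1.68052695e-02,  2.28490915e+01]), 'contact_force': array([-0.21440568, -0.52033683,  0.14548784]), 'torque': array([0.02603793, 0.05711432, 0.04031083]), 'finger_force': 0.0, 'finger_gap': 0.08540515470814766}
top {'fovy': 49.245148145196616, 'cx': 254.0008341645696, 'cy': 189.4850324412953, 'R': array([[ 0.03545897, -0.99935898, -0.00492835],
       [-0.97556899, -0.03354414, -0.21711732],
       [ 0.21681282,  0.0125067 , -0.97613308]]), 't': array([-0.00913193,  0.54837621,  0.86703687])}
scene {'fovy': 42.319186394625234, 'cx': 254.2711019741955, 'cy': 193.30440040210868, 'R': array([[ 0.87101838,  0.49109678, -0.01228562],
       [ 0.3178276 , -0.58242189, -0.74817803],
       [-0.37458323,  0.6477721 , -0.66338428]]), 't': array([-0.49376433, -0.14172064,  1.62366077])}
{'fovy': 63.256295123808655, 'cx': 257.5053108179478, 'cy': 188.68009238948443, 'T_tool_cam': array([[ 1.23407152e-03, -9.55256048e-01, -2.95777553e-01,
         7.59755178e-02],
       [ 9.99999222e-01,  1.23222694e-03,  1.92639121e-04,
        -4.98508953e-04],
       [ 1.80445382e-04, -2.95777560e-01,  9.55256825e-01,
        -1.24471036e-01],
       [ 0.00000000e+00,  0.00000000e+00,  0.00000000e+00,
         1.00000000e+00]])}
```

View pics/top0b.png

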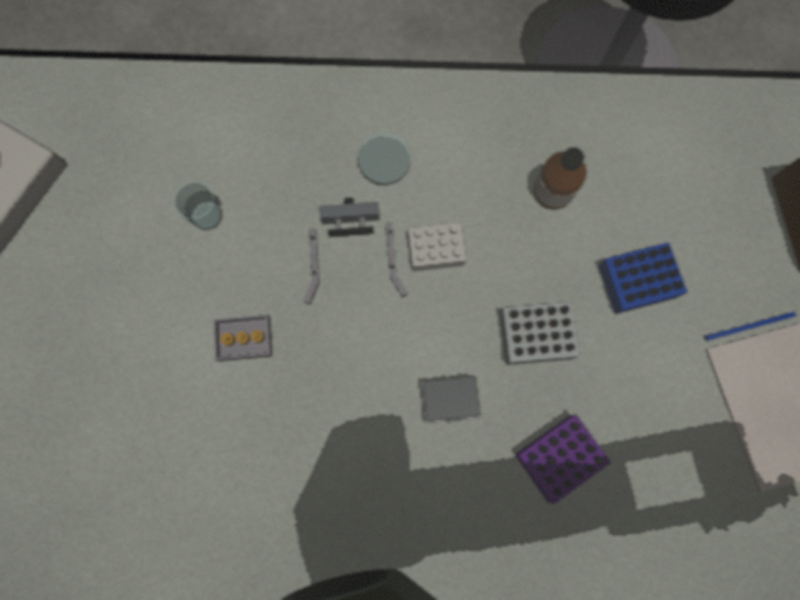

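View pics/scene0b.png

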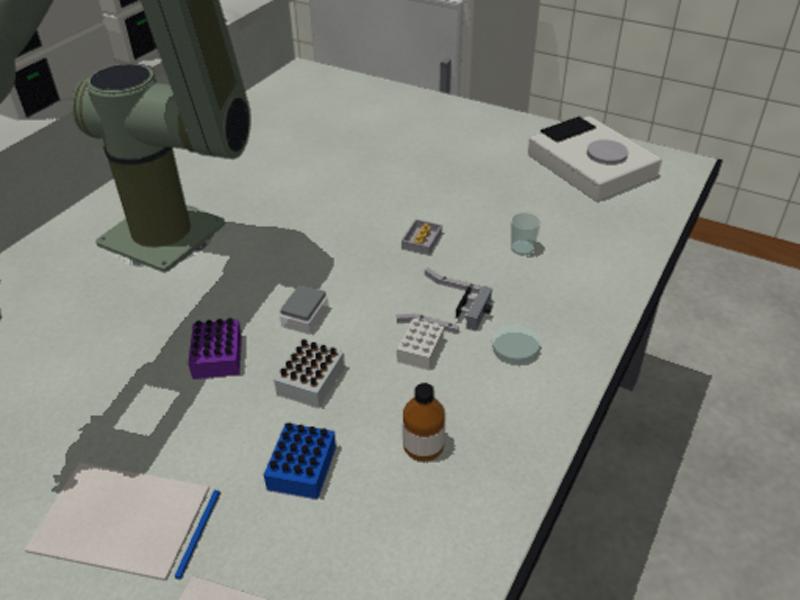

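The top view (800×600) shows the bay mouth around (355,290) and the stop at (350,215). The rack is at (437,246), right of the bay, the tip box at (449,397), nearer the robot, and the tray at (244,338), left of the way in. The block is at (540,332). Next I get coarse positions from these pixels.

```bash
cat > h.py <<'E'
import numpy as np,cv2
from scipy.spatial.transform import Rotation as Ro
from station import bot
def cam(name,obs=None):
    p=bot.camera_params(name);f=192/np.tan(np.radians(p["fovy"]/2))
    if name=="wrist":
        T=np.eye(4);T[:3,:3]=Ro.from_euler("xyz",obs["tcp_rot"],degrees=True).as_matrix();T[:3,3]=obs["tcp_pos"]
        W=T@np.array(p["T_tool_cam"]);R=W[:3,:3].T;t=-R@W[:3,3]
    else: R,t=np.array(p["R"]),np.array(p["t"])
    return f,p["cx"],p["cy"],R,t
def ray(c,uv,z):
    f,cx,cy,R,t=c;uv=np.atleast_2d(np.array(uv,float))
    d=np.c_[(uv[:,0]-cx)/f,(uv[:,1]-cy)/f,np.ones(len(uv))]@R
    o=-R.T@t
    return (o+d*((z-o[2])/d[:,2:]))[:,:2]
def proj(c,X):
    f,cx,cy,R,t=c;q=np.atleast_2d(X)@R.T+t
    return np.c_[f*q[:,0]/q[:,2]+cx,f*q[:,1]/q[:,2]+cy]
E
python3 - <<'E'
from h import *
c=cam("top")
def show(n,uv,z): print(n,ray(c,np.array(uv)/1.5625-0.18,z).round(3).tolist())
show("block top",[(500,306),(575,303),(579,358),(508,362)],.04)
show("rack top",[(408,227),(462,225),(466,263),(412,269)],.03)
show("tip top",[(419,377),(476,375),(481,415),(424,420)],.043)
show("tray",[(216,319),(270,317),(272,357),(217,360)],.012)
show("railL",[(314,231),(314,275),(308,302)],.014)
show("railR",[(390,224),(392,268),(404,295)],.014)
show("stop",[(322,218),(379,216)],.03)
show("others bottle/beaker/dish",[(555,195),(190,200),(384,165)],.01)
E
```

```text
block top [[0.544, -0.138], [0.552, -0.247], [0.472, -0.25], [0.463, -0.15]]
rack top [[0.662, -0.002], [0.668, -0.083], [0.609, -0.09], [0.597, -0.01]]
tip top [[0.437, -0.025], [0.443, -0.104], [0.388, -0.112], [0.378, -0.033]]
tray [[0.515, 0.278], [0.521, 0.198], [0.462, 0.19], [0.455, 0.271]]
railL [[0.656, 0.141], [0.587, 0.137], [0.545, 0.143]]
railR [[0.671, 0.026], [0.602, 0.02], [0.561, 0.001]]
stop [[0.672, 0.128], [0.678, 0.042]]
others bottle/beaker/dish [[0.728, -0.228], [0.701, 0.337], [0.769, 0.039]]
```

>>> {"method": "drive_tool", "body": {"increments": [[[0, 0, 0, 4.4, -1.26, -0.6, 5], [0, 0, 0, 4.4, -1.26, -0.6, 5], [0, 0, 0, 4.4, -1.26, -0.6, 5], [0, 0, 0, 4.4, -1.26, -0.6, 5], [0, 0, 0, 4.4, -1.26, -0.6, 5], [0, 0, 0, 4.4, -1.26, -0.6, 5], [0, 0, 0, 4.4, -1.26, -0.6, 5], [0, 0, 0, 4.4, -1.26, -0.6, 5]]]}}

```text
t: 0.9
tcp_pos: [0.5095, -0.2987, 0.298]
tcp_rot: [-180.0, 0.0, 22.9]
contact_force: [-0.7, -1.1, -0.3]
finger_gap: 0.0499
finger_force: 0.0
```

>>> {"method": "drive_tool", "body": {"increments": [[[0, 0, -8, 0, 0, 0, 5], [0, 0, -8, 0, 0, 0, 5], [0, 0, -8, 0, 0, 0, 5], [0, 0, -8, 0, 0, 0, 5], [0, 0, -8, 0, 0, 0, 5], [0, 0, -8, 0, 0, 0, 5], [0, 0, -8, 0, 0, 0, 5], [0, 0, -8, 0, 0, 0, 5]]]}}

```text
t: 1.7
tcp_pos: [0.5082, -0.3001, 0.2975]
tcp_rot: [-179.9, -0.0, 87.2]
contact_force: [0.7, -0.1, 0.4]
finger_gap: 0.0497
finger_force: 0.0
```

>>> {"method": "drive_tool", "body": {"increments": [[[0, 0, -8, 0, 0, 0, 5], [0, 0, 0, 0, 0, 0, 5], [0, 0, 0, 0, 0, 0, 5]]]}}

```text
t: 2.0
tcp_pos: [0.5083, -0.3001, 0.2978]
tcp_rot: [-180.0, -0.0, 94.7]
contact_force: [0.0, -1.0, 0.2]
finger_gap: 0.0502
finger_force: 0.0
```

```bash
python3 - <<'E'
from h import *
import pickle
o=bot.get_obs();im=bot.camera("wrist");print(o["t"],o["tcp_pos"],o["tcp_rot"],o["contact_force"],o["finger_gap"])
pickle.dump((o,im),open("w1.pkl","wb"));cv2.imwrite("pics/w1.png",cv2.resize(im[:,:,::-1],(800,600)))
E
```

```text
2.0 [ 0.50831935 -0.30014333  0.29776526] [-1.79961639e+02 -3.88533724e-02  9.46866819e+01] [ 0.04186464 -1.04588349  0.18807055] 0.05021648048484074
```

View pics/w1.png

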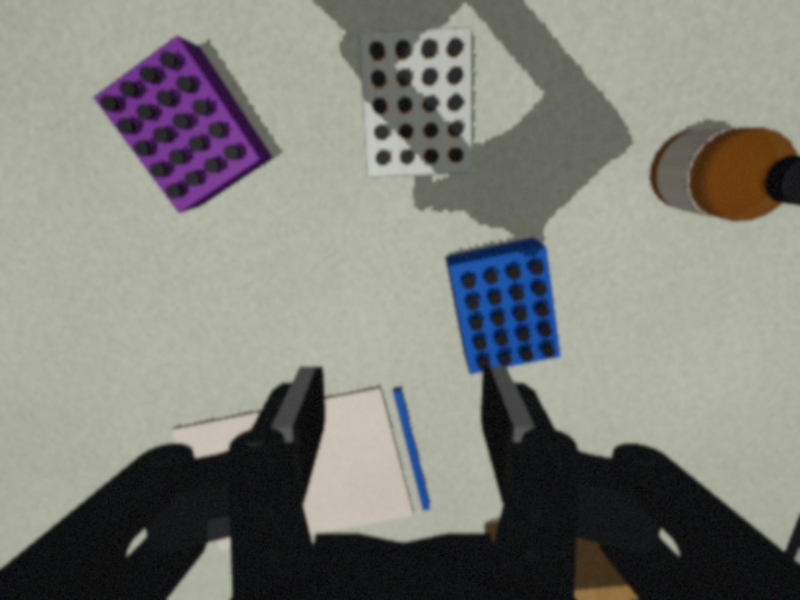

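Wrist view: the block's top is at (362,28)–(472,175). The blue look-alike is near (505,305) and the purple one near (180,125), and neither blocks the push. I'll move left for a view of the corridor and bay.

```bash
python3 - <<'E'
from h import *
import pickle
o,im=pickle.load(open("w1.pkl","rb"));c=cam("wrist",o)
s=lambda n,uv,z:print(n,ray(c,np.array(uv)/1.5625-0.18,z).round(3).tolist())
s("block",[(362,32),(472,29),(471,174),(370,177)],.04)
s("blue",[(449,262),(545,245),(560,353),(470,372)],.04)
s("purple",[(270,158),(180,210)],.04)
E
```

```text
block [[0.468, -0.151], [0.544, -0.143], [0.556, -0.241], [0.479, -0.25]]
blue [[0.547, -0.311], [0.622, -0.291], [0.65, -0.382], [0.576, -0.407]]
purple [[0.403, -0.242], [0.333, -0.287]]
```

>>> {"method": "drive_tool", "body": {"increments": [[[0, 0, 0, 5, 0, -0.5, 5], [0, 0, 0, 5, 0, -0.5, 5], [0, 0, 0, 5, 0, -0.5, 5], [0, 0, 0, 5, 0, -0.5, 5], [0, 0, 0, 3, 0, -0.5, 5], [0, 0, 0, 0, 0, 0, 5], [0, 0, 0, 0, 0, 0, 5]]]}}

```text
t: 2.75
tcp_pos: [0.4892, -0.0718, 0.3235]
tcp_rot: [180.0, 0.1, 94.9]
contact_force: [-0.2, 0.0, 1.2]
finger_gap: 0.0504
finger_force: 0.0
```

```bash
python3 - <<'E'
from h import *
import pickle
o=bot.get_obs();im=bot.camera("wrist");print(o["t"],o["tcp_pos"],o["tcp_rot"])
pickle.dump((o,im),open("w2.pkl","wb"));cv2.imwrite("pics/w2.png",cv2.resize(im[:,:,::-1],(800,600)))
E
```

```text
2.75 [ 0.48923052 -0.07176635  0.32347997] [1.79960573e+02 5.59216687e-02 9.48792677e+01]
```

View pics/w2.png

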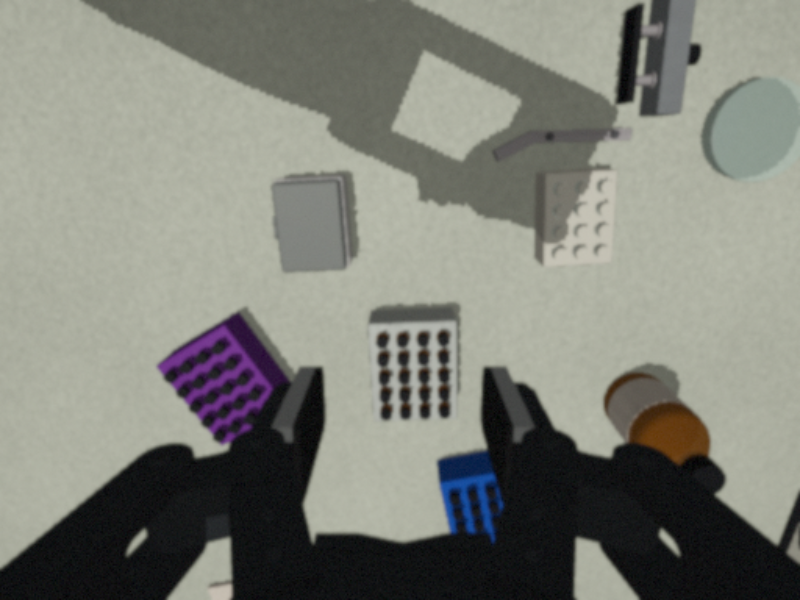

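In this view the block's top is at (371,322)–(457,418), the tip box lid at (274,181)–(347,271) and the rack at (540,171)–(614,265). The right rail's flare tip is at (497,155), with its kink at (548,135). Next I need a view of the bay.

>>> {"method": "drive_tool", "body": {"increments": [[[0, 0, 0, 4, -1, -0.5, 5], [0, 0, 0, 4, -1, -0.5, 5], [0, 0, 0, 4, -1, -0.5, 5], [0, 0, 0, 2, -1, -0.5, 5], [0, 0, 0, 0, 0, 0, 5], [0, 0, 0, 0, 0, 0, 5]]]}}

```text
t: 3.4
tcp_pos: [0.4379, 0.063, 0.343]
tcp_rot: [180.0, 0.0, 94.8]
contact_force: [0.7, -0.9, -0.6]
finger_gap: 0.0501
finger_force: 0.0
```

```bash
python3 - <<'E'
from h import *
import pickle
o,im=pickle.load(open("w2.pkl","rb"));c=cam("wrist",o)
s=lambda n,uv,z:print(n,z,ray(c,np.array(uv)/1.5625-0.18,z).round(3).tolist())
s("block",[(371,322),(457,321),(457,416),(378,419)],.04)
s("tip",[(274,184),(344,180),(347,267),(283,271)],.043)
s("rack",[(540,172),(615,170),(613,262),(543,266)],.03)
s("railR",[(497,155),(548,135),(630,132)],.014)
# height check of block, two views
o1,_=pickle.load(open("w1.pkl","rb"));c1=cam("wrist",o1)
def P(c): f,cx,cy,R,t=c;K=np.array([[f,0,cx],[0,f,cy],[0,0,1]]);return K@np.c_[R,t]
a=np.array([(362,32),(472,29),(471,174),(370,177)])/1.5625-.18;b=np.array([(371,322),(457,321),(457,416),(378,419)])/1.5625-.18
X=cv2.triangulatePoints(P(c1),P(c),a.T,b.T);print((X[:3]/X[3]).T.round(3))
o=bot.get_obs();im=bot.camera("wrist");print(o["t"],o["tcp_pos"],o["tcp_rot"])
pickle.dump((o,im),open("w3.pkl","wb"));cv2.imwrite("pics/w3.png",cv2.resize(im[:,:,::-1],(800,600)))
E
```

```text
block 0.04 [[0.468, -0.15], [0.545, -0.142], [0.556, -0.238], [0.482, -0.247]]
tip 0.043 [[0.382, -0.036], [0.438, -0.028], [0.445, -0.1], [0.39, -0.108]]
rack 0.03 [[0.599, -0.008], [0.661, -0.001], [0.676, -0.079], [0.616, -0.088]]
railR 0.014 [[0.565, 0.002], [0.605, 0.022], [0.674, 0.03]]
[[ 0.468 -0.151  0.037]
 [ 0.545 -0.143  0.038]
 [ 0.557 -0.242  0.033]
 [ 0.48  -0.25   0.035]]
3.4 [0.43791595 0.06296855 0.34302189] [1.79991924e+02 4.94367857e-02 9.47728046e+01]
```

View pics/w3.png

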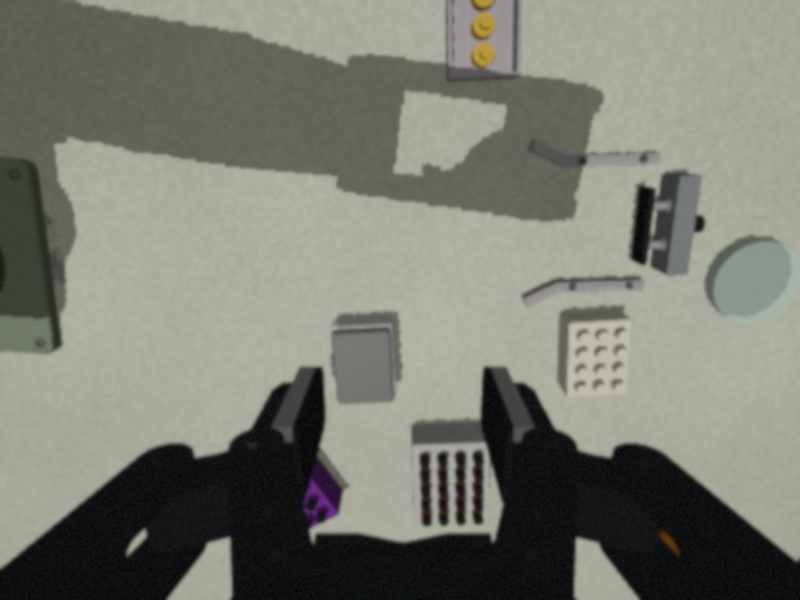

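The whole bay is in view. The left rail runs (580,160)→(656,157) with its flare tip at (532,147). The right rail runs (560,286)→(640,283) with its flare tip at (526,298). The tray's near corner is at (447–517,78).

```bash
python3 - <<'E'
from h import *
import pickle
o,im=pickle.load(open("w3.pkl","rb"));c=cam("wrist",o)
s=lambda uv,z:ray(c,np.array(uv)/1.5625-0.18,z)
L=s([(580,160),(656,157)],.014);R=s([(560,286),(640,283)],.014)
for n,q in(("L",L),("R",R)):
    d=q[1]-q[0];print(n,q.round(4).tolist(),np.degrees(np.arctan2(d[1],d[0])))
print("tips",s([(532,147),(526,298)],.014).round(3).tolist())
print("tray",s([(447,78),(517,76)],.0).round(3).tolist())
print("stopface bracket bottom, plate",s([(656,265),(660,180)],0.03).round(3).tolist(),s([(634,262),(640,186)],0.03).round(3).tolist())
d=s([(658,150),(642,290)],.014);print("rail far ends",d.round(3).tolist())
print("tip",s([(333,330),(390,326),(395,400),(339,403)],.043).round(3).tolist())
print("rack",s([(567,322),(628,320),(628,390),(568,394)],.03).round(3).tolist())
E
```

```text
L [[0.5919, 0.1385], [0.6593, 0.1469]] 7.029071210251809
R [[0.5952, 0.0206], [0.6719, 0.0301]] 7.069162856147293
tips [[0.547, 0.146], [0.564, 0.006]]
tray [[0.466, 0.198], [0.528, 0.204]]
stopface bracket bottom, plate [[0.674, 0.052], [0.659, 0.128]] [[0.653, 0.053], [0.643, 0.121]]
rail far ends [[0.66, 0.153], [0.675, 0.023]]
tip [[0.381, -0.032], [0.434, -0.023], [0.445, -0.1], [0.39, -0.108]]
rack [[0.603, -0.01], [0.66, -0.003], [0.677, -0.077], [0.618, -0.086]]
```

>>> {"method": "drive_tool", "body": {"increments": [[[0, 0, 0, -4.3, 0.7, 1.5, 4.4], [0, 0, 0, -4.3, 0.7, 1.5, 4.4], [0, 0, 0, -4.3, 0.7, 1.5, 4.4], [0, 0, 0, -4.3, 0.7, 1.5, 4.4], [0, 0, 0, -4.3, 0.7, 1.5, 4.4], [0, 0, 0, -4.3, 0.7, 1.5, 4.4], [0, 0, 0, -4.3, 0.7, 1.5, 4.4], [0, 0, -2.2, -4.3, 0.7, 1.5, 4.4]]]}}

```text
t: 4.25
tcp_pos: [0.5216, -0.278, 0.2215]
tcp_rot: [-179.9, -0.0, 96.9]
contact_force: [1.1, 0.7, -1.1]
finger_gap: 0.0441
finger_force: 0.0
```

>>> {"method": "drive_tool", "body": {"increments": [[[0, 0, 0, 0, 0, 3, 4.4], [0, 0, 0, 0, 0, 3, 4.4], [0, 0, 0, 0, 0, 0, 4.4], [0, 0, 0, 0, 0, 0, 4.4]]]}}

```text
t: 4.65
tcp_pos: [0.5214, -0.2751, 0.1622]
tcp_rot: [-179.9, -0.1, 96.9]
contact_force: [0.7, 0.3, 1.1]
finger_gap: 0.044
finger_force: 0.0
```

```bash
cat >> h.py <<'E'
O=np.array([.583,.078]);A=np.radians(7.0);u=np.array([np.cos(A),np.sin(A)]);v=np.array([-u[1],u[0]])
bay=lambda p:np.c_[(np.atleast_2d(p)-O)@u,(np.atleast_2d(p)-O)@v]
E
python3 - <<'E'
from h import *
import pickle
o=bot.get_obs();im=bot.camera("wrist");print(o["t"],o["tcp_pos"],o["tcp_rot"],bay(o["tcp_pos"][:2]))
pickle.dump((o,im),open("w4.pkl","wb"));cv2.imwrite("pics/w4.png",cv2.resize(im[:,:,::-1],(800,600)))
E
```

```text
4.65 [ 0.5214226  -0.27509527  0.16223068] [-1.79890398e+02 -8.67096802e-02  9.69314740e+01] [[-0.1041499  -0.34295896]]
```

View pics/w4.png

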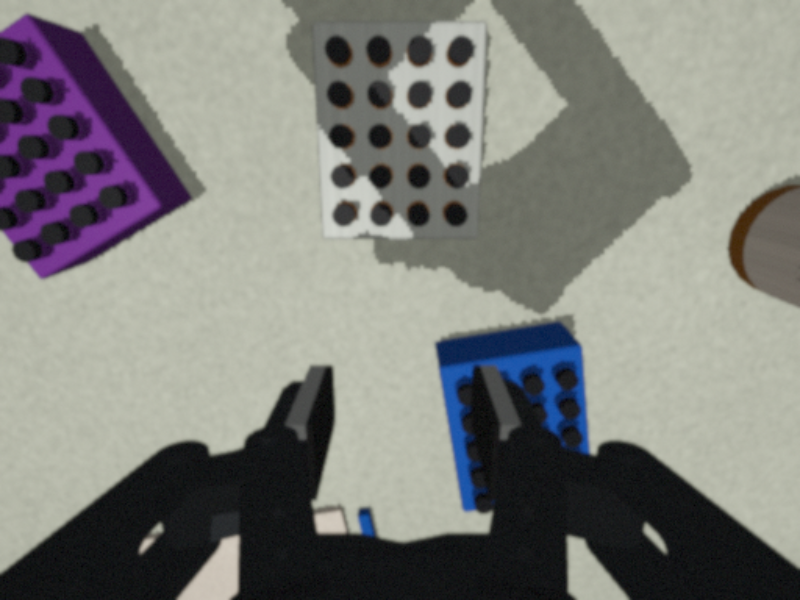

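The block's rear top edge is at (323,237)–(478,237), and it is centred on the tool. The blue look-alike's near foot edge is at (437,343)–(565,322).

```bash
python3 - <<'E'
from h import *
import pickle
o,im=pickle.load(open("w4.pkl","rb"));c=cam("wrist",o)
s=lambda uv,z:bay(ray(c,np.array(uv)/1.5625-0.18,z)).round(4).tolist()
print("block",s([(323,237),(478,237),(486,23),(314,25)],.04));print("blue",s([(437,343),(565,322)],0),s([(440,366),(582,345)],.04))
E
```

```text
block [[-0.1448, -0.3119], [-0.0655, -0.3119], [-0.0663, -0.2142], [-0.1442, -0.215]]
blue [[-0.0822, -0.3872], [-0.0023, -0.373]] [[-0.0833, -0.3842], [-0.0058, -0.3716]]
```

>>> {"method": "drive_tool", "body": {"increments": [[[0, 0, 0, 0, 0, 4, 4.4], [0, 0, 0, 0, 0, 4, 4.4], [0, 0, 0, 0, 0, 3, 4.4], [0, 0, 0, 0, 0, 2.2, 4.4], [0, 0, 0, 0, 0, 0, 4.4], [0, 0, 0, 0, 0, 0, 4.4]]]}}

```text
t: 5.3
tcp_pos: [0.5237, -0.2749, 0.0331]
tcp_rot: [179.9, 0.1, 97.1]
contact_force: [1.1, 1.0, 0.6]
finger_gap: 0.0441
finger_force: 0.0
```

>>> {"method": "drive_tool", "body": {"increments": [[[0, 0, 0, 0.6, 0, 0, 4.4], [0, 0, 0, 0.6, 0, 0, 4.4], [0, 0, 0, 0.6, 0, 0, 4.4], [0, 0, 0, 0.5, 0, 0, 4.4], [0, 0, 0, 0.5, 0, 0, 4.4], [0, 0, 0, 0.5, 0, 0, 4.4]]]}}

```text
t: 5.9
tcp_pos: [0.5198, -0.2431, 0.0328]
tcp_rot: [179.8, 0.3, 97.1]
contact_force: [0.3, -5.6, 1.3]
finger_gap: 0.0438
finger_force: 2.8
```

>>> {"method": "drive_tool", "body": {"increments": [[[0, 0, 0, 0.7, 0.1, 0.15, 4.4], [0, 0, 0, 0.7, 0.1, 0.15, 4.4], [0, 0, 0, 0.7, 0.1, 0, 4.4], [0, 0, 0, 0.7, 0.1, 0, 4.4], [0, 0, 0, 0.7, 0.1, 0, 4.4], [0, 0, 0, 0.7, 0.1, 0, 4.4], [0, 0, 0, 0.7, 0.1, 0, 4.4], [0, 0, 0, 0.7, 0.1, 0, 4.4]]]}}

```text
t: 6.7
tcp_pos: [0.5218, -0.1876, 0.0308]
tcp_rot: [179.7, 0.4, 97.1]
contact_force: [-0.1, -8.0, 5.3]
finger_gap: 0.0438
finger_force: 3.8
```

```bash
python3 - <<'E'
from h import *
import pickle
o=bot.get_obs();im=bot.camera("top");print(o["t"],o["tcp_pos"],o["tcp_rot"],o["contact_force"],bay(o["tcp_pos"][:2]))
c=cam("top");b=[]
cv2.imwrite("pics/t5.png",cv2.resize(im[90:330,80:400,::-1],(800,600),interpolation=cv2.INTER_CUBIC))
E
```

```text
6.7 [ 0.52176962 -0.18756195  0.03078289] [179.73188498   0.4087695   97.10398534] [-0.10122334 -8.00124883  5.31737201] [[-0.09313784 -0.25612039]]
```

View pics/t5.png

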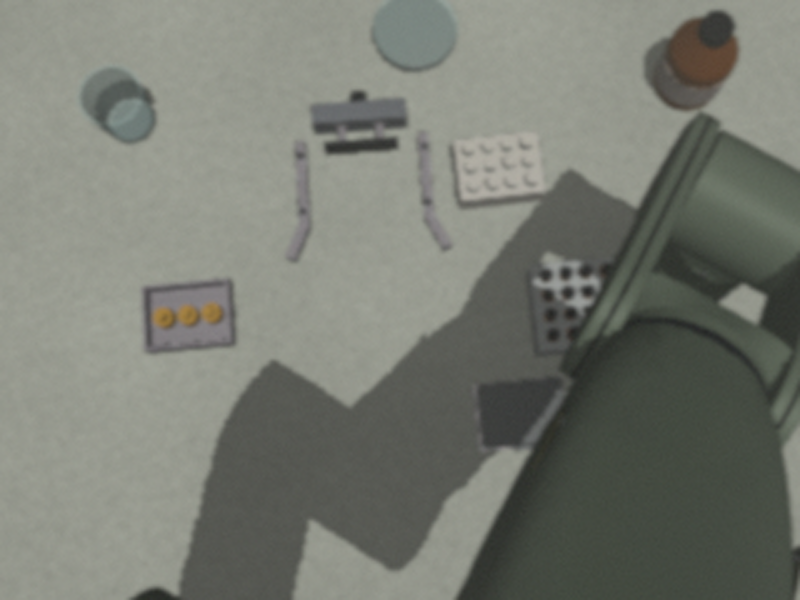

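The block is at crop (531–610,262–352), left edge (531,270)–(541,350), just entering the gap. The tip box's top edge is at (477,385)–(560,378), with a clear gap to the block.

```bash
python3 - <<'E'
from h import *
c=cam("top")
s=lambda uv,z:bay(ray(c,np.array(uv)/2.5-.3+[80,90],z)).round(4).tolist()
print("block",s([(531,272),(541,350)],.04),"tip",s([(477,385),(560,378)],.043),"rack foot",s([(458,207),(545,190)],0.0))
E
```

```text
block [[-0.0664, -0.1472], [-0.1372, -0.1485]] tip [[-0.1633, -0.089], [-0.1635, -0.1621]] rack foot [[0.0101, -0.0888], [0.0196, -0.1732]]
```

>>> {"method": "drive_tool", "body": {"increments": [[[0, 0, 0, 0.8, 0.08, -0.1, 4.4], [0, 0, 0, 0.8, 0.08, -0.1, 4.4], [0, 0, 0, 0.8, 0.08, -0.1, 4.4], [0, 0, 0, 0.8, 0.06, 0, 4.4], [0, 0, 0, 0.8, 0.06, 0, 4.4], [0, 0, 0, 0.8, 0.06, 0, 4.4], [0, 0, 0, 0.8, 0.06, 0, 4.4], [0, 0, 0, 0.8, 0.06, 0, 4.4]]]}}

```text
t: 7.55
tcp_pos: [0.5166, -0.1197, 0.031]
tcp_rot: [-180.0, -0.0, 97.1]
contact_force: [0.8, -3.2, -2.0]
finger_gap: 0.0438
finger_force: 1.6
```

>>> {"method": "drive_tool", "body": {"increments": [[[0, 0, 0, 0.8, 0.06, 0, 4.4], [0, 0, 0, 0.8, 0.06, 0, 4.4], [0, 0, 0, 0.8, 0.06, 0, 4.4], [0, 0, 0, 0.8, 0.06, 0, 4.4], [0, 0, 0, 0.8, 0.06, 0, 4.4], [0, 0, 0, 0.8, 0.06, 0, 4.4], [0, 0, 0, 0.8, 0.06, 0, 4.4], [0, 0, 0, 0.8, 0.06, 0, 4.4]]]}}

```text
t: 8.35
tcp_pos: [0.5137, -0.0557, 0.0312]
tcp_rot: [-180.0, -0.0, 97.1]
contact_force: [-0.3, -3.7, -2.5]
finger_gap: 0.0443
finger_force: 1.5
```

```bash
python3 - <<'E'
from h import *
o=bot.get_obs();im=bot.camera("top");print(o["t"],o["tcp_pos"],o["tcp_rot"],o["contact_force"],bay(o["tcp_pos"][:2]))
cv2.imwrite("pics/t6.png",cv2.resize(im[90:330,80:400,::-1],(800,600),interpolation=cv2.INTER_CUBIC))
E
```

```text
8.35 [ 0.51365676 -0.0557278   0.03115424] [-1.79991271e+02 -4.98056580e-03  9.70520115e+01] [-0.30979402 -3.69669346 -2.4672367 ] [[-0.08512368 -0.1242802 ]]
```

View pics/t6.png

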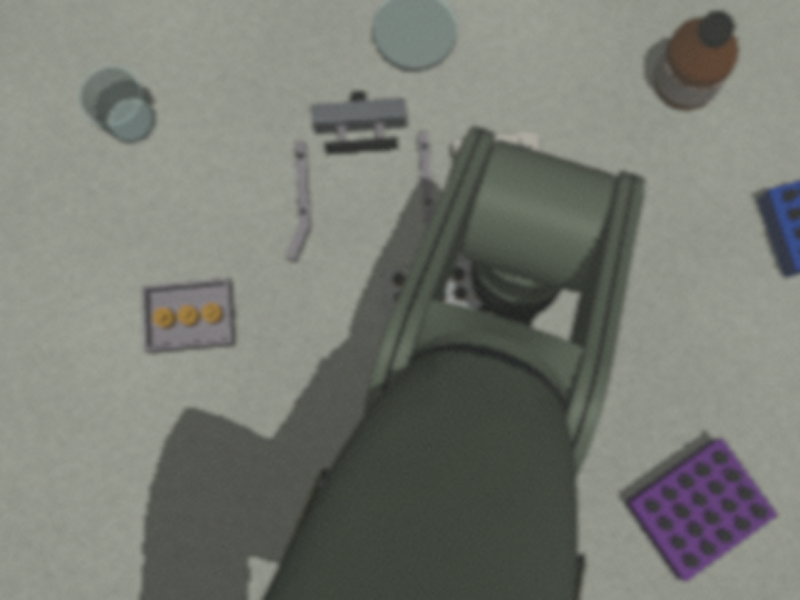

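The arm now hides the block from the top camera. The force pattern shows steady pushing with both fingers, and the TCP puts the block's centre at bay y of about -63 mm.

>>> {"method": "drive_tool", "body": {"increments": [[[0, 0, 0, 0.8, 0, 0, 4.4], [0, 0, 0, 0.8, 0, 0, 4.4], [0, 0, 0, 0.8, 0, 0, 4.4], [0, 0, 0, 0.8, 0, 0, 4.4], [0, 0, 0, 0.8, 0, 0, 4.4], [0, 0, 0, 0.8, 0, 0, 4.4], [0, 0, 0, 0.8, 0, 0, 4.4], [0, 0, 0, 0.7, 0, 0, 4.4]]]}}

```text
t: 9.2
tcp_pos: [0.5062, 0.0066, 0.0314]
tcp_rot: [180.0, 0.0, 97.1]
contact_force: [-0.2, -4.9, 1.2]
finger_gap: 0.0441
finger_force: 2.5
```

>>> {"method": "drive_tool", "body": {"increments": [[[0, 0, 0, 0, 0, 0, 4.4], [0, 0, 0, 0, 0, 0, 4.4], [0, 0, 0, -1.5, 0, 0, 4.4], [0, 0, 0, -1.5, 0, 0, 4.4], [0, 0, 0, -1, 0, -3, 4.4], [0, 0, 0, -1, 0, -5, 4.4], [0, 0, 0, -1, 0, -5, 4.4], [0, 0, 0, 0, 0, -4, 4.4]]]}}

```text
t: 10.0
tcp_pos: [0.5142, -0.0559, 0.2022]
tcp_rot: [179.9, 0.1, 96.9]
contact_force: [0.7, -0.8, 0.2]
finger_gap: 0.0439
finger_force: 0.0
```

```bash
python3 - <<'E'
from h import *
import pickle
o=bot.get_obs();im=bot.camera("wrist");print(o["t"],o["tcp_pos"],o["tcp_rot"],o["contact_force"],bay(o["tcp_pos"][:2]))
pickle.dump((o,im),open("w7.pkl","wb"));cv2.imwrite("pics/w7.png",cv2.resize(im[:,:,::-1],(800,600)))
E
```

```text
10.0 [ 0.51416929 -0.05587036  0.20221115] [1.79854167e+02 7.82313747e-02 9.68750734e+01] [ 0.67600876 -0.81548099  0.24239892] [[-0.08463235 -0.12448416]]
```

View pics/w7.png

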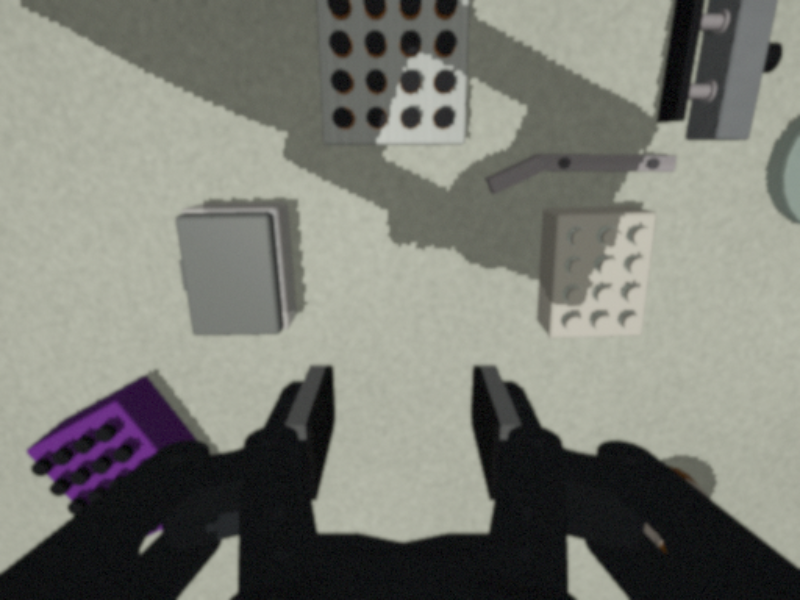

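The block's right face top edge runs (323,142)–(466,142), and its left edge in the image reaches (319,0). The right rail's kink is at (540,160) and its far end at (675,163).

```bash
python3 - <<'E'
from h import *
import pickle
o,im=pickle.load(open("w7.pkl","rb"));c=cam("wrist",o)
s=lambda uv,z:bay(ray(c,np.array(uv)/1.5625-0.18,z)).round(4).tolist()
print("block",s([(323,143),(466,143),(468,4),(319,4)],.04))
print("rail R outer/inner",s([(542,171),(675,171),(540,154),(675,155)],.014),"tip",s([(490,187)],.014))
E
```

```text
block [[-0.1284, -0.0478], [-0.0481, -0.0479], [-0.0497, 0.0211], [-0.1271, 0.0211]]
rail R outer/inner [[0.0032, -0.0646], [0.0863, -0.0647], [0.0011, -0.0544], [0.0847, -0.0551]] tip [[-0.0287, -0.0743]]
```

>>> {"method": "drive_tool", "body": {"increments": [[[0, 0, 8.2, 0, 0, 0, 5.5], [0, 0, 8.2, 0, 0, 0, 5.5], [0, 0, 8.2, 0, 0, 0, 5.5], [0, 0, 8.2, 0, 0, 0, 5.5], [0, 0, 8.2, 0, 0, 0, 5.5], [0, 0, 8.2, 0, 0, 0, 5.5], [0, 0, 8.2, 0, 0, 0, 5.5], [0, 0, 8.2, 0, 0, 0, 5.5]]]}}

```text
t: 10.85
tcp_pos: [0.5131, -0.0544, 0.1988]
tcp_rot: [-180.0, 0.0, 31.0]
contact_force: [0.1, 0.5, 0.1]
finger_gap: 0.055
finger_force: 0.0
```

>>> {"method": "drive_tool", "body": {"increments": [[[0, 0, 8.2, 0, 0, 0, 5.5], [0, 0, 8.2, 0, 0, 0, 5.5], [0, 0, 8, 0, 0, 0, 5.5], [0, 0, 0, -2.6, -4.2, 0, 5.5], [0, 0, 0, -2.6, -4.2, 0, 5.5], [0, 0, 0, -2.7, -4.2, 0, 5.5], [0, 0, 0, 0, 0, 0, 5.5], [0, 0, 0, 0, 0, 0, 5.5]]]}}

```text
t: 11.65
tcp_pos: [0.4193, 0.062, 0.1992]
tcp_rot: [180.0, -0.0, 7.1]
contact_force: [-0.2, -0.1, 0.6]
finger_gap: 0.0553
finger_force: 0.0
```

```bash
python3 - <<'E'
from h import *
o=bot.get_obs();print(o["t"],o["tcp_pos"],o["tcp_rot"],o["contact_force"],bay(o["tcp_pos"][:2]))
E
```

```text
11.65 [0.41932987 0.06198619 0.19915523] [ 1.79972301e+02 -3.20052581e-02  7.10514184e+00] [-0.20552269 -0.05694041  0.59942728] [[-0.16440175  0.00405192]]
```

>>> {"method": "drive_tool", "body": {"increments": [[[0, 0, 0, 0, 0.3, 5, 5.5], [0, 0, 0, 0, 0, 5, 5.5], [0, 0, 0, 0, 0, 4, 5.5], [0, 0, 0, 0, 0, 2.6, 5.5], [0, 0, 0, 0, 0, 0, 5.5], [0, 0, 0, 0.5, 0, 0, 5.5], [0, 0, 0, 0.5, 0, 0, 5.5]]]}}

```text
t: 12.35
tcp_pos: [0.4327, 0.0597, 0.0351]
tcp_rot: [180.0, -0.2, 7.0]
contact_force: [-0.3, -0.2, 0.8]
finger_gap: 0.0549
finger_force: 0.0
```

>>> {"method": "drive_tool", "body": {"increments": [[[0, 0, 0, 0.5, 0, 0, 5.5], [0, 0, 0, 0.5, 0, 0, 5.5], [0, 0, 0, 0.6, 0, 0, 5.5], [0, 0, 0, 0.7, 0, 0, 5.5], [0, 0, 0, 0.7, 0, 0, 5.5], [0, 0, 0, 0.7, 0, 0, 5.5], [0, 0, 0, 0.7, 0, 0, 5.5], [0, 0, 0, 0.7, 0, 0, 5.5]]]}}

```text
t: 13.15
tcp_pos: [0.4772, 0.067, 0.0329]
tcp_rot: [-180.0, 0.5, 7.1]
contact_force: [-8.1, -1.3, 6.7]
finger_gap: 0.0552
finger_force: 4.2
```

```bash
python3 - <<'E'
from h import *
o=bot.get_obs();print(o["t"],o["tcp_pos"],o["tcp_rot"],o["contact_force"],bay(o["tcp_pos"][:2]))
E
```

```text
13.15 [0.47718211 0.06698885 0.03288362] [-179.95955816    0.46877213    7.10089686] [-8.14922041 -1.33338861  6.71829223] [[-0.10637106  0.00196688]]
```

>>> {"method": "drive_tool", "body": {"increments": [[[0, 0, 0, 0.6, 0.02, -0.1, 5.5], [0, 0, 0, 0.6, 0.02, -0.1, 5.5], [0, 0, 0, 0.6, 0.02, 0, 5.5], [0, 0, 0, 0.6, 0.02, 0, 5.5], [0, 0, 0, 0.5, 0.02, 0, 5.5], [0, 0, 0, 0.4, 0, 0, 5.5], [0, 0, 0, 0.4, 0, 0, 5.5], [0, 0, 0, 0.4, 0, 0, 5.5]]]}}

```text
t: 13.95
tcp_pos: [0.5213, 0.0708, 0.0352]
tcp_rot: [-180.0, 0.0, 7.0]
contact_force: [-2.7, -0.1, -3.2]
finger_gap: 0.0551
finger_force: 1.6
```

```bash
python3 - <<'E'
from h import *
o=bot.get_obs();print(o["t"],o["tcp_pos"],o["tcp_rot"],o["contact_force"],bay(o["tcp_pos"][:2]))
E
```

```text
13.95 [0.52129139 0.0708452  0.03523542] [-1.79997320e+02  2.87388985e-02  7.04768325e+00] [-2.72035844 -0.0864598  -3.2243785 ] [[-0.06212059  0.00041892]]
```

>>> {"method": "drive_tool", "body": {"increments": [[[0, 0, 0, 0.4, 0, 0, 5.5], [0, 0, 0, 0.4, 0, 0, 5.5], [0, 0, 0, 0.4, 0, 0, 5.5], [0, 0, 0, 0.3, 0, 0, 5.5], [0, 0, 0, 0.3, 0, 0, 5.5], [0, 0, 0, 0.2, 0, 0, 5.5], [0, 0, 0, 0.1, 0, 0, 5.5], [0, 0, 0, 0.1, 0, 0, 5.5]]]}}

```text
t: 14.75
tcp_pos: [0.5428, 0.0735, 0.0354]
tcp_rot: [180.0, 0.0, 7.0]
contact_force: [-5.4, 0.1, 0.2]
finger_gap: 0.0551
finger_force: 2.2
```

```bash
python3 - <<'E'
from h import *
o=bot.get_obs();print(o["t"],o["tcp_pos"],o["tcp_rot"],o["contact_force"],bay(o["tcp_pos"][:2]))
E
```

```text
14.75 [0.54280754 0.07347972 0.0353802 ] [1.79999472e+02 4.54752362e-02 7.04996741e+00] [-5.37466498  0.09592962  0.17383701] [[-0.04044376  0.00041164]]
```

>>> {"method": "drive_tool", "body": {"increments": [[[0, 0, 0, 0.1, 0, 0, 5.5], [0, 0, 0, 0.1, 0, 0, 5.5], [0, 0, 0, 0.1, 0, 0, 5.5], [0, 0, 0, 0.1, 0, 0, 5.5]]]}}

```text
t: 15.15
tcp_pos: [0.547, 0.074, 0.0354]
tcp_rot: [-180.0, 0.0, 7.1]
contact_force: [-4.2, -0.7, -0.1]
finger_gap: 0.0551
finger_force: 2.2
```

>>> {"method": "drive_tool", "body": {"increments": [[[0, 0, 0, 0.1, 0, 0, 5.5], [0, 0, 0, 0.1, 0, 0, 5.5], [0, 0, 0, 0.1, 0, 0, 5.5]]]}}

```text
t: 15.45
tcp_pos: [0.55, 0.0744, 0.0354]
tcp_rot: [-180.0, 0.0, 7.1]
contact_force: [-4.1, -0.3, 0.0]
finger_gap: 0.0549
finger_force: 2.3
```

>>> {"method": "drive_tool", "body": {"increments": [[[0, 0, 0, 0.08, 0, 0, 5.5], [0, 0, 0, 0.08, 0, 0, 5.5]]]}}

```text
t: 15.65
tcp_pos: [0.5516, 0.0746, 0.0354]
tcp_rot: [-180.0, 0.0, 7.1]
contact_force: [-4.5, 0.0, 0.1]
finger_gap: 0.0548
finger_force: 2.4
```

>>> {"method": "drive_tool", "body": {"increments": [[[0, 0, 0, 0.06, 0, 0, 5.5], [0, 0, 0, 0.06, 0, 0, 5.5]]]}}

```text
t: 15.85
tcp_pos: [0.5527, 0.0747, 0.0354]
tcp_rot: [180.0, 0.0, 7.0]
contact_force: [-4.5, -0.5, 0.8]
finger_gap: 0.055
finger_force: 2.5
```

>>> {"method": "drive_tool", "body": {"increments": [[[0, 0, 0, 0.06, 0, 0, 5.5], [0, 0, 0, 0.06, 0, 0, 5.5]]]}}

```text
t: 16.05
tcp_pos: [0.5539, 0.0749, 0.0354]
tcp_rot: [-180.0, 0.0, 7.0]
contact_force: [-4.8, -0.7, 1.1]
finger_gap: 0.0554
finger_force: 2.5
```

>>> {"method": "drive_tool", "body": {"increments": [[[0, 0, 0, 0.06, 0, 0, 5.5], [0, 0, 0, 0.06, 0, 0, 5.5]]]}}

```text
t: 16.25
tcp_pos: [0.5552, 0.075, 0.0354]
tcp_rot: [-180.0, 0.0, 7.0]
contact_force: [-5.5, 0.2, 0.5]
finger_gap: 0.055
finger_force: 2.5
```

>>> {"method": "drive_tool", "body": {"increments": [[[0, 0, 0, 0.06, 0, 0, 5.5], [0, 0, 0, 0.06, 0, 0, 5.5]]]}}

```text
t: 16.45
tcp_pos: [0.5563, 0.0752, 0.0353]
tcp_rot: [180.0, 0.0, 7.1]
contact_force: [-5.1, -0.4, 0.4]
finger_gap: 0.055
finger_force: 2.5
```

>>> {"method": "drive_tool", "body": {"increments": [[[0, 0, 0, 0.06, 0, 0, 5.5], [0, 0, 0, 0.06, 0, 0, 5.5]]]}}

```text
t: 16.65
tcp_pos: [0.5575, 0.0753, 0.0354]
tcp_rot: [-180.0, 0.0, 7.0]
contact_force: [-4.6, -0.0, 1.4]
finger_gap: 0.055
finger_force: 2.5
```

>>> {"method": "drive_tool", "body": {"increments": [[[0, 0, 0, 0.06, 0, 0, 5.5], [0, 0, 0, 0.06, 0, 0, 5.5]]]}}

```text
t: 16.85
tcp_pos: [0.5587, 0.0755, 0.0354]
tcp_rot: [-180.0, 0.0, 7.0]
contact_force: [-3.8, -0.5, 1.1]
finger_gap: 0.0547
finger_force: 2.5
```

>>> {"method": "drive_tool", "body": {"increments": [[[0, 0, 0, 0.06, 0, 0, 5.5], [0, 0, 0, 0.06, 0, 0, 5.5]]]}}

```text
t: 17.05
tcp_pos: [0.5599, 0.0756, 0.0354]
tcp_rot: [180.0, 0.0, 7.1]
contact_force: [-4.8, -1.3, 0.9]
finger_gap: 0.055
finger_force: 2.5
```

>>> {"method": "drive_tool", "body": {"increments": [[[0, 0, 0, 0.06, 0, 0, 5.5], [0, 0, 0, 0.06, 0, 0, 5.5]]]}}

```text
t: 17.25
tcp_pos: [0.5611, 0.0758, 0.0354]
tcp_rot: [-180.0, 0.0, 7.0]
contact_force: [-4.1, -0.8, 1.2]
finger_gap: 0.0551
finger_force: 2.5
```

>>> {"method": "drive_tool", "body": {"increments": [[[0, 0, 0, 0.07, 0, 0, 5.5], [0, 0, 0, 0.07, 0, 0, 5.5]]]}}

```text
t: 17.45
tcp_pos: [0.5625, 0.0759, 0.0353]
tcp_rot: [-180.0, 0.0, 7.1]
contact_force: [-5.3, -0.9, 0.3]
finger_gap: 0.055
finger_force: 2.5
```

>>> {"method": "drive_tool", "body": {"increments": [[[0, 0, 0, 0.07, 0, 0, 5.5], [0, 0, 0, 0.07, 0, 0, 5.5]]]}}

```text
t: 17.65
tcp_pos: [0.563, 0.076, 0.0353]
tcp_rot: [-180.0, 0.1, 7.1]
contact_force: [-9.2, -1.0, 4.4]
finger_gap: 0.0549
finger_force: 4.4
```

>>> {"method": "drive_tool", "body": {"increments": [[[0, 0, 0, 0.06, 0, 0, 5.5], [0, 0, 0, 0, 0, 0, 5.5], [0, 0, 0, 0, 0, 0, 5.5]]]}}

```text
t: 17.95
tcp_pos: [0.5632, 0.076, 0.0354]
tcp_rot: [-180.0, 0.2, 7.0]
contact_force: [-8.8, -0.5, 4.4]
finger_gap: 0.055
finger_force: 4.3
```

>>> {"method": "drive_tool", "body": {"increments": [[[0, 0, 0, 0.08, 0, 0, 5.5], [0, 0, 0, 0, 0, 0, 5.5], [0, 0, 0, 0, 0, 0, 5.5]]]}}

```text
t: 18.25
tcp_pos: [0.5634, 0.0761, 0.0354]
tcp_rot: [-180.0, 0.3, 7.0]
contact_force: [-10.0, -1.0, 5.6]
finger_gap: 0.0551
finger_force: 5.2
```

>>> {"method": "drive_tool", "body": {"increments": [[[0, 0, 0, 0.15, 0, 0, 5.5], [0, 0, 0, 0, 0, 0, 5.5], [0, 0, 0, 0, 0, 0, 5.5]]]}}

```text
t: 18.55
tcp_pos: [0.5638, 0.0762, 0.0354]
tcp_rot: [-180.0, 0.4, 7.0]
contact_force: [-13.9, -2.1, 9.8]
finger_gap: 0.055
finger_force: 6.7
```

>>> {"method": "drive_tool", "body": {"increments": [[[0, 0, 0, 0, 0, -0.05, 5.5], [0, 0, 0, 0, 0, -0.05, 5.5], [0, 0, 0, 0, 0, 0, 5.5]]]}}

```text
t: 18.85
tcp_pos: [0.5639, 0.0762, 0.0354]
tcp_rot: [-180.0, 0.4, 7.0]
contact_force: [-10.1, -2.4, 4.0]
finger_gap: 0.0551
finger_force: 5.2
```

>>> {"method": "drive_tool", "body": {"increments": [[[0, 0, 0, 0.12, 0, -0.05, 5.5], [0, 0, 0, 0.05, 0, 0, 5.5], [0, 0, 0, 0, 0, 0, 5.5]]]}}

```text
t: 19.15
tcp_pos: [0.5642, 0.0763, 0.0355]
tcp_rot: [-180.0, 0.6, 7.0]
contact_force: [-12.2, -3.1, 5.0]
finger_gap: 0.055
finger_force: 6.4
```

>>> {"method": "drive_tool", "body": {"increments": [[[0, 0, 0, 0.12, 0, -0.03, 5.5], [0, 0, 0, 0, 0, 0, 5.5], [0, 0, 0, 0, 0, 0, 5.5]]]}}

```text
t: 19.45
tcp_pos: [0.5645, 0.0764, 0.0355]
tcp_rot: [-180.0, 0.7, 7.0]
contact_force: [-13.7, -2.9, 5.1]
finger_gap: 0.0552
finger_force: 7.2
```

Total is about 14 N, of which sliding takes about 4.5 N. I nudge a little further and hold.

>>> {"method": "drive_tool", "body": {"increments": [[[0, 0, 0, 0.05, 0, 0, 5.5], [0, 0, 0, 0, 0, 0, 5.5], [0, 0, 0, 0, 0, 0, 5.5], [0, 0, 0, 0, 0, 0, 5.5], [0, 0, 0, 0, 0, 0, 5.5], [0, 0, 0, 0, 0, 0, 5.5], [0, 0, 0, 0, 0, 0, 5.5], [0, 0, 0, 0, 0, 0, 5.5]]]}}

```text
t: 20.25
tcp_pos: [0.5645, 0.0764, 0.0355]
tcp_rot: [-180.0, 0.7, 7.0]
contact_force: [-14.5, -3.5, 5.9]
finger_gap: 0.055
finger_force: 7.9
```

>>> {"method": "drive_tool", "body": {"increments": [[[0, 0, 0, 0, 0, 0, 5.5], [0, 0, 0, 0, 0, 0, 5.5], [0, 0, 0, 0, 0, 0, 5.5], [0, 0, 0, 0, 0, 0, 5.5], [0, 0, 0, 0, 0, 0, 5.5], [0, 0, 0, 0, 0, 0, 5.5]]]}}

```text
t: 20.85
tcp_pos: [0.5645, 0.0763, 0.0355]
tcp_rot: [-180.0, 0.7, 7.0]
contact_force: [-15.9, -1.9, 6.1]
finger_gap: 0.0551
finger_force: 7.9
```

>>> {"method": "drive_tool", "body": {"increments": [[[0, 0, 0, -0.1, 0, 0, 5.5], [0, 0, 0, -0.1, 0, 0, 5.5], [0, 0, 0, -0.1, 0, 0, 5.5], [0, 0, 0, -0.1, 0, 0, 5.5], [0, 0, 0, -0.2, 0, 0, 5.5], [0, 0, 0, -0.4, 0, 0, 5.5], [0, 0, 0, -1, 0, 0, 5.5], [0, 0, 0, -2, 0, 0, 5.5]]]}}

```text
t: 21.65
tcp_pos: [0.5333, 0.0717, 0.0388]
tcp_rot: [179.9, -0.4, 7.1]
contact_force: [0.3, -0.9, -0.9]
finger_gap: 0.055
finger_force: 0.0
```

>>> {"method": "drive_tool", "body": {"increments": [[[0, 0, 0, -2, 0, -2, 5.5], [0, 0, 0, -2, 0, -4, 5.5], [0, 0, 0, -1, 0, -4, 5.5], [0, 0, 0, 0, 0, -4, 5.5], [0, 0, 0, 0, 0, -4, 5.5], [0, 0, 0, 0, 0, 0, 5.5], [0, 0, 0, 0, 0, 0, 5.5]]]}}

```text
t: 22.35
tcp_pos: [0.4823, 0.0657, 0.2195]
tcp_rot: [179.9, -0.4, 7.1]
contact_force: [-0.0, 0.5, -1.1]
finger_gap: 0.0552
finger_force: 0.0
```

```bash
python3 - <<'E'
from h import *
import pickle
o=bot.get_obs();im=bot.camera("wrist");print(o["t"],o["tcp_pos"],o["tcp_rot"],o["contact_force"],bay(o["tcp_pos"][:2]))
pickle.dump((o,im),open("w8.pkl","wb"));cv2.imwrite("pics/w8.png",cv2.resize(im[:,:,::-1],(800,600)))
E
```

```text
22.35 [0.48233705 0.06571083 0.21948425] [179.93590572  -0.37378285   7.05341405] [-0.04218772  0.49373067 -1.10820525] [[-1.01410299e-01  7.01602214e-05]]
```

View pics/w8.png

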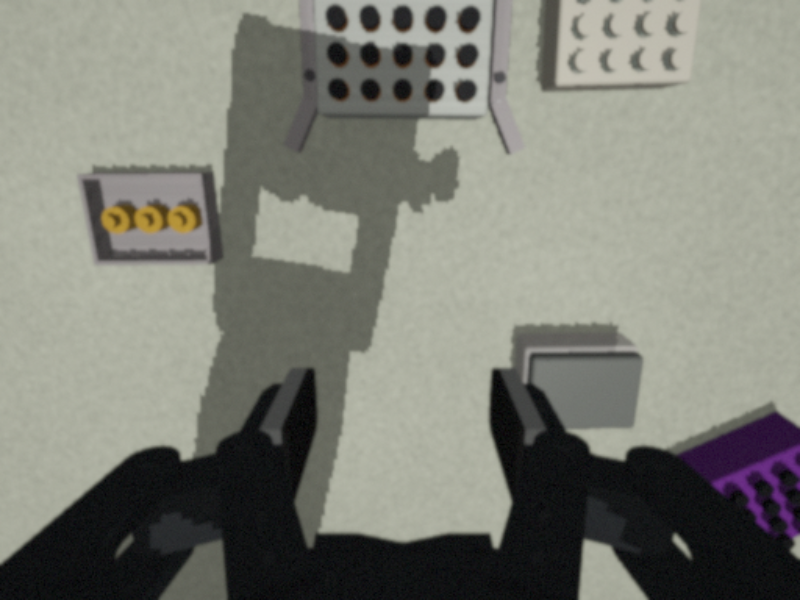

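The block sits square between the rails, with its rear top edge at (318,116)–(489,117). I check the number before handing in.

```bash
python3 - <<'E'
from h import *
import pickle
o,im=pickle.load(open("w8.pkl","rb"));c=cam("wrist",o)
print(bay(ray(c,np.array([(318,116),(489,117)])/1.5625-.18,.04)).round(4).tolist(), "pressed TCP",bay([.5645,.0764]),"contact TCP",bay([.5625,.0759]))
E
```

```text
[[-0.0087, 0.0504], [-0.009, -0.0501]] pressed TCP [[-0.01855709  0.00066651]] contact TCP [[-0.02060312  0.00041397]]
```

```bash
python3 -c "
from station import bot
print(bot.job_done())"
```

```text
the job is handed in; nothing more can be done
None
```

I handed the job in at about 22 s with the block square between the rails and about 31 mm inside the mouth. It was pressed on the stop for over a second at about 15 N total, roughly 10 N above the sliding force. The arm then backed clear, and the block's last measured position suggests it is still resting on the stop plate; the hand-in returned no verdict.

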